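# Open the router case with the two-stage catch

## Robot

A 6-joint arm with a two-finger parallel gripper is mounted at the origin on the work surface. World frame = base frame: x ahead of the robot, y to its left, z up, the work surface at z = 0. Lengths are in m, angles in rad, forces in N, time in s.
With the tool pointing down it reaches from about 0.4 to 0.825 m from the base axis. Payload 7 kg.
Tool frame: the origin (TCP) lies at the centre of the arm's flange, where the gripper is bolted on; the fingertips stand 178 mm ahead of it and the grasp point (between the pads) lies 159 mm ahead of it; z points along the fingers, y is the direction in which the jaws open and shut (so a half turn about z gives the same grasp; the last joint's range is limited). The gripper opens to 88 mm and grips with 3 to 60 N. Pads are 19 mm wide; open, the fingers measure 130 mm over their backs; the gripper's body (78 mm by 193 mm) begins 47 mm behind the grasp point.
Start: joints at [1.41, 0.359, 0.012, 0, -1.224, -0.288], TCP at [0.293, 0.608, 0.405] pointing down, gripper open.
Joint ranges: [-3.07, 3.07], [-1.43, 2.12], [-1.02, 1.25], [-3.03, 1.67], [-3.05, -0], [-3.03, 3.03]. Speed limits (rad/s): [2.39, 2.39, 3.01, 3.14, 3.14, 3.14].

## Interface

Orientations are given as [roll, pitch, yaw] about the fixed x, y, z axes, in that order (R = Rz(yaw) Ry(pitch) Rx(roll)).
In Python, from station import * gives the robot as it stands.
- The arm moves only by the tool send_rows, never from a script. Its argument "motion" is a list of rows, each an object with "offset": the shift along the tool's x, y, z in cm, a list of three; "turn": the turn about the tool's z in degrees. In form: [{"offset": [x, y, z], "turn": turn}, ...]. A call has 1 to 8 rows; each row is the pose to reach, as a shift and turn from the pose commanded when the call began, along the tool's axes at that moment; what a row does not reach only later rows make up. A row lasts 1/10 s, in which the tool goes at most 50 mm and 8.59 degrees, less where a joint would pass 70% of its speed; a pose out of reach is approached as far as the arm can. A call with a gripper value outside its range is refused whole. "hand" is the opening, from -1 (shut) to 1 (fully open), set as the call begins (left out, the last holds). The fingers move at their own pace and stop on an object; "squeeze" is the grip in N (left out, the last holds). Time passes only in rows, so rows that repeat a pose let the fingers close. It gives the time, the measured TCP pose, the force and the opening at its end, in the units of the state.
- get_state(): the state, without advancing time (a new reading comes with each control period).
- grab_frame(name): name is "side" or "top" or "wrist"; returns a dict with "frame" (384x512x3 uint8, blue, green, red), "range_z" (384x512 float32, m along the optical axis (not along the pixel's ray), 0 where there is no reading), "vertical_fov" (degrees; the focal length in pixels is half the picture's height over the tangent of half this angle, whatever the lens; pixels are square), "cx", "cy" (the principal point, pixels), "cam_to_world" (4x4, takes a point from camera to world coordinates). Camera axes: x right, y up, looking along -z (the intrinsics and any distortion apply to the point x, -y, -z); pixel columns grow to the right and rows downward; lengths in m; the calibration is good to about 2 mm. A picture is of the moment at which its call begins.
- job_done(): hands the job in, once; it reports no verdict.
The state is a dict: "t": time; "q": joint angles; "qd": joint speeds; "joint_efforts": joint torques, N m; "eef_pos": TCP position; "ee_rot": TCP orientation; "force": force on the tool from outside, world axes, zero at the start; "moment": the same for the moment, N m; "width": finger opening in m.
Only numpy, scipy, OpenCV 4.12 (cv2) and the standard library are available. Lean on these libraries where they do the work, as an engineer would, in place of code of your own. Each camera call takes 0.05 s, during which the arm holds its last target. There are 200 camera calls.

## Task

Open the router case on the bench: slide the red safety tab on its latch sideways out of the keeper until you feel it come up against its stop, lift the latch lever right up, then swing the lid open until it stands upright by itself. Do not force the catch, and leave the tools around it where they are.

Things in the scene. Friction and masses are not known exactly. Their poses are not given: they have to be found in the camera images.
- case: Dark blue-grey hard case, fixed, 190 (x) by 320 (y) by 118 mm high, lid included; origin at the centre of its underside, z up, its front looks along its own -x (towards the robot), its y runs across. On the lid's top, mid-width at the front, sits the catch: aluminium lever, red safety tab and a steel keeper.
- lid (a joint): The lid's angle in rad: 0 shut, 1.57 upright, 1.75 its limit. The hinge runs along the rear edge; it is stiff, so the lid stays where it is left. Raising it takes about 10 N at the front edge. It is bolted shut until the lever is up beyond about 1 rad.
- lid_hinge (a point): Middle of the lid's hinge line, at the rear of the case, 90 mm above the bench; the hinge axis is the case's y.
- lever (a joint): The latch lever's angle in rad: 0 lying flat along the lid, 1.6 standing up (its stop). Lifting it takes about 4 N at the grip once the tab is clear; still locked, it gives only 0.04 rad, and pulling with more than 10 N forces it. It stays where it is left. Raised, it also serves as the handle to pull the lid up by.
- lever_pivot (a point): Middle of the lever's pivot pin, at the lever's front end, 14 mm above the lid's top; the axis is the case's y. The lever bar runs from here 78 mm back along the case's +x: 22 mm wide (y), 12 mm thick, underside 8 mm above the lid; 36 mm wide where it guides the tab, 15 to 33 mm from the pivot.
- lever_grip (a point): Centre of the bar where the lever is gripped (dark grooves), 62 mm from the pivot, 14 mm above the lid's top when down. Nothing stands beside it: 22 mm wide across the case's y, free 60 mm either side. The free end rises.
- tab: Safety tab: steel bar 10 by 56 (y) by 6 mm through the lever, 24 mm behind the pivot, axes as the case's while the lever is down; origin at the bar's centre. Its red thumb piece, 16 (x) by 8 (y) by 18 mm, stands on it, from 6 to 24 mm above the origin. Slides across the case, towards the case's -y to free, with 2 to 4 N of drag, and stays put.
- keeper_nominal (a point): Nominal centre of the keeper, at the height of the tab's origin; axes as the case's. Steel channel on the lid under the lever: its lip, 28 to 58 mm out on +y, top 9 mm above this point, covers the tab's +y end and locks the lever; its stop post's face is 30.5 mm out on -y. The real keeper sits up to 10 mm to either side: the tab is clear only within its last 2.5 mm before the stop.
- file: Flat file with a blue handle, 300 mm long, 24 mm thick, lying beside the case; bystander.
- screwdriver: Yellow screwdriver, 200 mm long, lying beside the case; bystander.
- cork_block: Cork sanding block, 110 by 65 by 34 mm, behind the case; bystander.
- tape_roll: Roll of cream masking tape, 100 mm across, 25 mm high, behind the case; bystander.
- sander: Orange and black air sander, 124 mm pad, 118 mm high; bystander.
- wax_tin: Tin with a green label, 74 mm across, 85 mm high; bystander.

How it is judged:
By the outcome, as a careful person would: the job done as asked, in the order asked, and still so for the second after the job is handed in, with the robot touching nothing.
It also fails if it takes over 50 s, if anything falls off the work surface, if the arm or the gripper's body presses on something with over 40 N, if the wrist force passes 120 N, or if a joint passes its speed limit or range.

## Working session

There is one attempt and no reset: what is moved stays moved. The work goes in short steps, Python scripts to look and compute and a tool call to move; the robot and the scene stay as the last step left them, time stands still between calls to the robot, and variables do not carry over. Pictures are saved under pics/ and viewed, about 8 in all and at most 12, crops included, and the job is handed in when it is done.

Besides the shell and the picture viewer there is one more tool, called after "Request:" in YAML: its name, and indented under it one key for each argument. send_rows: Moves the arm, as the interface text tells. Its arguments: {"type":"object","properties":{"motion":{"type":"array"},"hand":{"type":"number"},"squeeze":{"type":"number"}},"required":["motion"]}

```bash
ls; mkdir -p pics
cat > h.py <<'E'
from station import *
import numpy as np, cv2
from scipy.spatial.transform import Rotation as R
def K(f):
    h=f["frame"].shape[0]; return h/2/np.tan(np.radians(f["vertical_fov"])/2)
def pt(f,u,v,z=None):
    F=K(f); T=np.array(f["cam_to_world"])
    d=np.array([(u-f["cx"])/F,-(v-f["cy"])/F,-1]); 
    if z is None: z_=np.median(f["range_z"][int(v)-1:int(v)+2,int(u)-1:int(u)+2]); return T[:3,:3]@(d*z_)+T[:3,3]
    D=T[:3,:3]@d; return T[:3,3]+D*(z-T[2,3])/D[2]
def proj(f,p):
    T=np.array(f["cam_to_world"]); c=T[:3,:3].T@(np.array(p)-T[:3,3]); F=K(f)
    return f["cx"]+F*c[0]/-c[2], f["cy"]-F*c[1]/-c[2]
def save(n,name): 
    f=grab_frame(n); np.save(f"{name}.npy",f,allow_pickle=True); return f
def load(name): return np.load(f"{name}.npy",allow_pickle=True).item()
E
python3 - <<'E'
from h import *
s=get_state(); print(s)
a=save("top","t0"); b=save("side","s0")
for f in(a,b): print({k:v for k,v in f.items() if k not in("frame","range_z")})
cv2.imwrite("pics/top0.png",cv2.resize(a["frame"],(800,600),interpolation=cv2.INTER_CUBIC))
cv2.imwrite("pics/side0.png",b["frame"])
E
```

```text
pics
{'t': 0.0, 'q': array([ 1.41010939e+00,  3.59347972e-01,  1.10381146e-02, -3.19452591e-04,
       -1.22410380e+00, -2.88071694e-01]), 'qd': array([ 8.56333383e-05, -3.99871683e-05,  8.75820869e-04, -1.70949747e-03,
        9.53498778e-04, -9.06324328e-04]), 'joint_efforts': array([-1.01523074e-03, -5.82722890e+01,  2.93060213e+01,  6.99709520e+00,
        6.92052490e-03, -1.62214396e-04]), 'eef_pos': array([0.29278396, 0.60796568, 0.40374412]), 'ee_rot': array([ 3.13995664e+00, -1.71599042e-04, -4.48867283e-01]), 'force': array([ 0.37636562,  0.63196712, -0.34548572]), 'moment': array([-0.01587961,  0.03789257, -0.06746072]), 'width': 0.08799592246597064}
{'vertical_fov': 48.23145888549831, 'cx': 246.98015776985096, 'cy': 189.95528163198375, 'cam_to_world': array([[ 0.00729186,  0.99209967, -0.12524008,  0.39608864],
       [-0.99984736,  0.00524493, -0.01666602,  0.01532374],
       [-0.01587748,  0.12534249,  0.99198647,  1.72685253],
       [ 0.        ,  0.        ,  0.        ,  1.        ]])}
{'vertical_fov': 50.01646785199883, 'cx': 244.38877299285883, 'cy': 188.42559994988594, 'cam_to_world': array([[ 0.99363778,  0.07679818, -0.08237718,  0.45173548],
       [-0.11239696,  0.72253302, -0.68213852, -0.98766739],
       [ 0.00713323,  0.68705755,  0.72656799,  1.21248793],
       [ 0.        ,  0.        ,  0.        ,  1.        ]])}
```

View pics/top0.png

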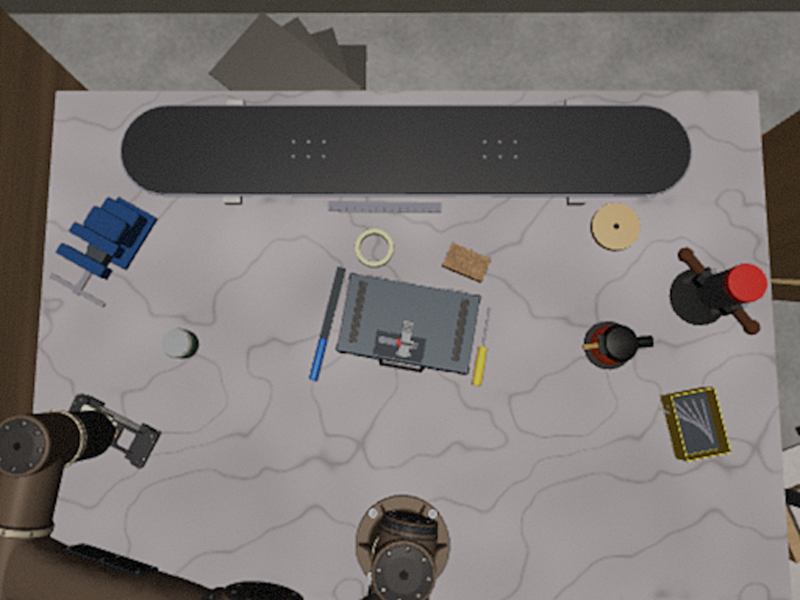

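View pics/side0.png

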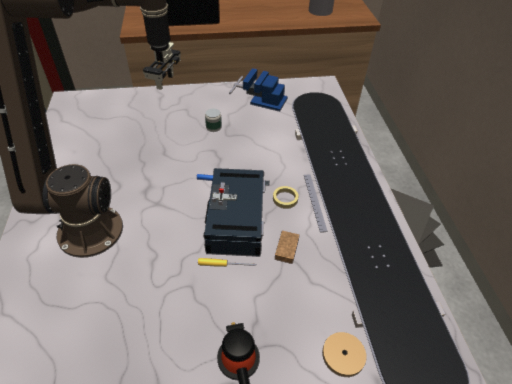

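Top view: case lid corners at about (350,274), (480,293), (467,373), (339,352); catch at (400,342) with its lever pointing up/back. The wax tin is at (180,343) and the sander at (610,345). The gripper is at left, (120,430).

Run:
```python
from h import *
a=load("t0");b=load("s0")
P=[pt(a,u*.64,v*.64,.118) for u,v in[(350,274),(480,293),(467,373),(339,352),(398,343)]]
P2=[pt(a,u*.64,v*.64) for u,v in[(354,278),(476,297),(463,368),(344,348),(398,343)]]
for p,q in zip(P,P2): print(p.round(3),q.round(3))
print(np.mean(P[:4],0), np.degrees([np.arctan2(*(P[0]-P[3])[1::-1]),np.arctan2(*(P[1]-P[2])[1::-1]),np.arctan2(*(P[3]-P[2])[1::-1])-np.pi/2, np.arctan2(*(P[0]-P[1])[1::-1])-np.pi/2]))
for n,p in zip("abcd",P[:4]): print(proj(b,p))
for f,s in((a,6),(b,6)):
  u,v=map(int,proj(f,P[4])); c=f["frame"][v-35:v+35,u-45:u+45]; print(u-45,v-35)
  cv2.imwrite(f"pics/c{'ab'[f is b]}.png",cv2.resize(c,None,fx=6,fy=6,interpolation=cv2.INTER_CUBIC))
x=np.vstack([cv2.imread("pics/ca.png")[:300],cv2.imread("pics/cb.png")[:300]]) 
cv2.imwrite("pics/c.png",x)
```

```text
[0.655 0.13  0.118] [0.645 0.12  0.117]
[ 0.61  -0.185  0.118] [ 0.6   -0.175  0.117]
[ 0.417 -0.152  0.118] [ 0.429 -0.143  0.115]
[0.465 0.154 0.118] [0.475 0.142 0.118]
[0.488 0.013 0.118] [0.486 0.013 0.154]
[ 0.53672851 -0.01327309  0.118     ] [-7.14514342 -9.69682831 -8.89121181 -8.12506423]
(np.float64(262.2162199459092), np.float64(169.8004016351975))
(np.float64(262.27295093076003), np.float64(236.95967014700895))
(np.float64(203.3354608867353), np.float64(234.01396058814646))
(np.float64(212.3204114250791), np.float64(169.1254078098435))
209 184
175 160
```

View pics/c.png

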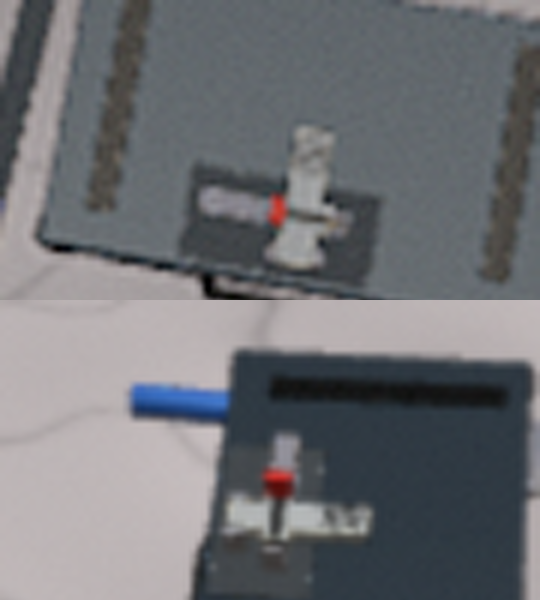

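Crops: upper (top view) shows the lever tip at crop (314,130), the pivot end at (295,258) and the red thumb at (277,210), with the keeper lip to its left (+y). In the lower (side view), red is at about (278,482) and the lever runs from (230,515) to (370,520).

Run:
```python
from h import *
a=load("t0");b=load("s0")
cr=lambda f,o,u,v,z:pt(f,o[0]+u/6,o[1]+v/6,z).round(4)
A=(209,184);B=(175,160)
print("top: tip",cr(a,A,314,128,.138),"piv",cr(a,A,293,262,.138),"red",cr(a,A,277,210,.156))
print("side: tip",cr(b,B,372,220,.138),"piv",cr(b,B,226,215,.138),"red top",cr(b,B,278,177,.156))
# triangulate red from two views
def ray(f,u,v):
    T=np.array(f["cam_to_world"]);p=pt(f,u,v,0);d=p-T[:3,3];return T[:3,3],d/np.linalg.norm(d)
o1,d1=ray(a,A[0]+277/6,A[1]+210/6);o2,d2=ray(b,B[0]+278/6,B[1]+183/6)
M=sum(np.eye(3)-np.outer(d,d) for d in(d1,d2));print("tri",np.linalg.solve(M,(np.eye(3)-np.outer(d1,d1))@o1+(np.eye(3)-np.outer(d2,d2))@o2))
s=get_state();Rm=R.from_euler("xyz",s["ee_rot"]).as_matrix()
print("offset to (.44,.03,.42):",Rm.T@(np.array([.44,.03,.42])-s["eef_pos"])*100)
```

```text
top: tip [ 0.5394 -0.0117  0.138 ] piv [0.4566 0.0009 0.138 ] red [0.4874 0.011  0.156 ]
side: tip [ 0.5432 -0.0159  0.138 ] piv [ 0.4581 -0.0028  0.138 ] red top [0.4902 0.0076 0.156 ]
tri [0.48904272 0.01097194 0.14720441]
offset to (.44,.03,.42): [38.34505448 45.68672174 -1.54426316]
```

Request:
send_rows:
  motion:
    - {"offset":[5,5.8,0],"turn":0}
    - {"offset":[10,11.6,0],"turn":0}
    - {"offset":[14.5,17,0],"turn":0}
    - {"offset":[18.5,21.5,0],"turn":0}
    - {"offset":[22,25.5,0],"turn":0}
    - {"offset":[25.5,29.5,0],"turn":0}
    - {"offset":[29,33.5,0],"turn":0}
    - {"offset":[32,37,0],"turn":0}
  hand: 0

```text
t: 0.9
eef_pos: [0.3971, 0.2199, 0.4046]
ee_rot: [-3.141, 0.0, -0.448]
force: [2.1, 0.3, -0.8]
width: 0.0439
```

Request:
send_rows:
  motion:
    - {"offset":[3,3,0],"turn":-5}
    - {"offset":[6,6,0],"turn":-10}
    - {"offset":[8.9,9.4,0],"turn":-17.2}
    - {"offset":[8.9,9.4,0],"turn":-17.2}
    - {"offset":[8.9,9.4,0],"turn":-17.2}
    - {"offset":[8.9,9.4,0],"turn":-17.2}

```text
t: 1.5
eef_pos: [0.4366, 0.0991, 0.4046]
ee_rot: [-3.142, 0.0, -0.15]
force: [0.3, -0.4, 0.5]
width: 0.044
```

Run:
```python
from h import *
s=get_state();print(s["t"],s["q"].round(3),s["eef_pos"],np.degrees(s["ee_rot"]),s["width"])
f=save("wrist","w0"); print(f["cam_to_world"],f["vertical_fov"])
cv2.imwrite("pics/w0.png",cv2.resize(f["frame"],(800,600),interpolation=cv2.INTER_CUBIC))
```

```text
1.5 [ 0.666 -0.026 -0.462 -0.    -1.135  0.755] [0.43656103 0.09909172 0.40455606] [-1.79996579e+02  8.79329610e-03 -8.60068779e+00] 0.04396111949591635
[[-1.49174577e-01  9.42397045e-01  2.99390641e-01  5.18430527e-01]
 [-9.88810551e-01 -1.41927347e-01 -4.59382566e-02  8.64138605e-02]
 [-8.00357954e-04 -3.02893444e-01  9.53024092e-01  3.85279902e-01]
 [ 0.00000000e+00  0.00000000e+00  0.00000000e+00  1.00000000e+00]] 62.41186241776496
```

View pics/w0.png

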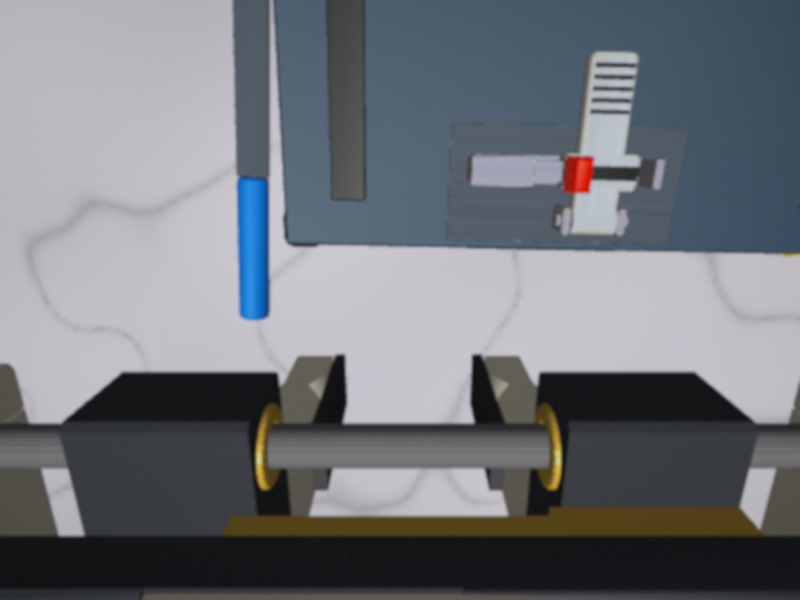

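Wrist view: red thumb at (578,173), lip from (470,171) to (562,171), stop post at about (658,173), lever tip at (614,53), pivot ears at (563,220) and (623,220), lid front edge from (288,244) to (780,252).

Run:
```python
from h import *
f=load("w0"); g=lambda u,v,z:pt(f,u*.64,v*.64,z)
a=lambda p,q:np.degrees(np.arctan2((q-p)[1],(q-p)[0]))
print("front edge yaw",a(g(780,252,.118),g(300,244,.118))-90,"plate back",a(g(685,129,.118),g(452,123,.118))-90,
 "lever",a(g(595,232,.138),g(614,55,.138)), "strip",a(g(345,198,.118),g(346,20,.118)))
print("range lid",pt(f,400*.64,60*.64),"lever top",pt(f,606*.64,125*.64))
print("tip",g(614,51,.138),"pivot ears",(g(563,220,.132)+g(625,220,.132))/2,"lip",g(562,172,.141),"post",g(655,173,.141))
im=f["frame"].astype(int);m=(im[...,2]>150)&(im[...,1]<80)&(im[...,0]<80);v,u=np.where(m)
print(u.min(),u.max(),v.min(),v.max(),u.mean(),v.mean())
for z in(.147,.156):print(z,pt(f,u.mean(),v.mean(),z),pt(f,u.max()+.5,v.mean(),z),pt(f,u.min()-.5,v.mean(),.156))
print(np.array([pt(f,x,y) for x,y in zip(u[::9],v[::9])]).round(3)[:15])
```

```text
front edge yaw -9.542141165394696 plate back -9.975625663208234 lever -8.110122085134904 strip -11.1071977586696
range lid [0.55362351 0.08525007 0.11861914] lever top [ 0.50879557 -0.00645483  0.13865369]
tip [ 0.54025901 -0.01122362  0.138     ] pivot ears [ 0.46296973 -0.00151929  0.132     ] lip [0.49049306 0.01595425 0.141     ] post [ 0.48335935 -0.02820955  0.141     ]
362 379 100 122 370.7712418300654 111.34313725490196
0.147 [0.48906237 0.00969746 0.147     ] [0.48810847 0.00337194 0.147     ] [0.49114659 0.01906026 0.156     ]
0.156 [0.49017162 0.01259509 0.156     ] [0.48925375 0.00650849 0.156     ] [0.49114659 0.01906026 0.156     ]
[[0.498 0.014 0.147]
 [0.497 0.011 0.156]
 [0.497 0.013 0.156]
 [0.496 0.014 0.154]
 [0.495 0.009 0.156]
 [0.495 0.013 0.156]
 [0.495 0.015 0.149]
 [0.494 0.011 0.157]
 [0.494 0.015 0.154]
 [0.493 0.009 0.156]
 [0.493 0.013 0.157]
 [0.492 0.006 0.154]
 [0.492 0.01  0.156]
 [0.492 0.013 0.157]
 [0.491 0.015 0.146]]
```

Request:
send_rows:
  motion:
    - {"offset":[2.6,3.2,0],"turn":0.4}
    - {"offset":[5.2,6.3,0],"turn":0.4}
    - {"offset":[6.55,7.9,1],"turn":0.4}
    - {"offset":[6.55,7.9,4],"turn":0.4}
    - {"offset":[6.55,7.9,5.5],"turn":0.4}
    - {"offset":[6.55,7.9,5.5],"turn":0.4}
    - {"offset":[6.55,7.9,5.5],"turn":0.4}

```text
t: 2.25
eef_pos: [0.49, 0.0119, 0.35]
ee_rot: [3.141, 0.0, -0.154]
force: [-0.1, 0.8, 0.2]
width: 0.0438
```

Run:
```python
from h import *
s=get_state();print(s["t"],s["eef_pos"],np.degrees(s["ee_rot"]),s["force"])
f=save("wrist","w1")
cv2.imwrite("pics/w1.png",cv2.resize(f["frame"],(800,600),interpolation=cv2.INTER_CUBIC))
im=f["frame"].astype(int);m=(im[...,2]>150)&(im[...,1]<80)&(im[...,0]<80);v,u=np.where(m)
print(u.min(),u.max(),v.min(),v.max());print(pt(f,u.mean(),v.mean(),.156),pt(f,u.mean(),v.mean(),.147))
print(np.median([pt(f,x,y) for x,y in zip(u,v)],axis=0))
```

```text
2.25 [0.49002653 0.01187547 0.35002809] [ 1.79971221e+02  1.06904493e-03 -8.82798024e+00] [-0.12162536  0.82489901  0.15878765]
254 270 212 241
[0.49069466 0.01108107 0.156     ] [0.48651469 0.01170958 0.147     ]
[0.49084278 0.01110339 0.15647814]
```

View pics/w1.png

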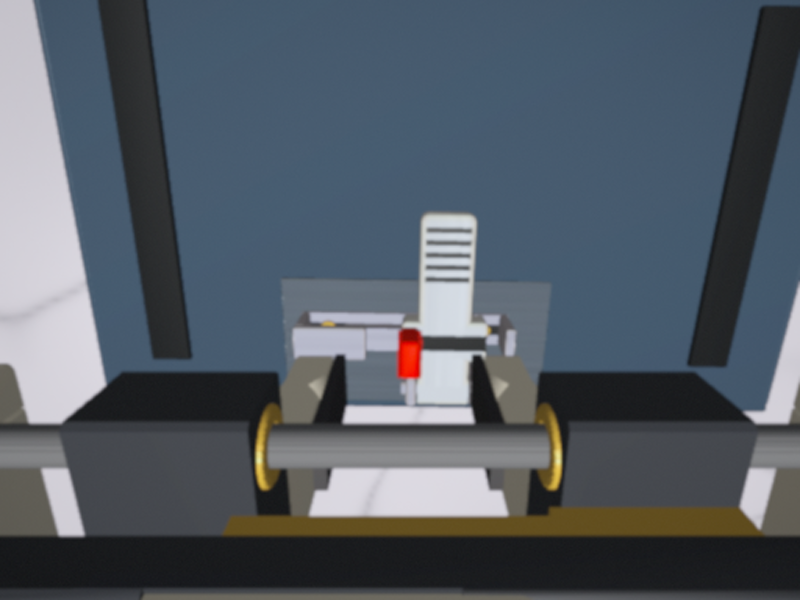

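Wrist view: red thumb at (409,353), centred between the fingers; lever at (448,300), lip at (330,340), stop post at (508,335). All are aligned, so I descend and grip the thumb lightly.

Request:
send_rows:
  motion:
    - {"offset":[0,0.08,1.2],"turn":0}
    - {"offset":[0,0.08,2.4],"turn":0}
    - {"offset":[0,0.08,2.5],"turn":0}
    - {"offset":[0,0.08,2.5],"turn":0}

```text
t: 2.7
eef_pos: [0.4894, 0.01, 0.3242]
ee_rot: [3.141, 0.001, -0.156]
force: [-0.2, -0.1, 0.2]
width: 0.0438
```

Request:
send_rows:
  motion:
    - {"offset":[0,0,0],"turn":0}
    - {"offset":[0,0,0],"turn":0}
    - {"offset":[0,0,0],"turn":0}
    - {"offset":[0,0,0],"turn":0}
    - {"offset":[0,0,0],"turn":0}
  hand: -1
  squeeze: 12

```text
t: 3.2
eef_pos: [0.4896, 0.0101, 0.3248]
ee_rot: [-3.141, -0.0, -0.156]
force: [0.0, 2.9, 1.1]
width: 0.0095
```

Run:
```python
from h import *
s=get_state();print(s["t"],s["eef_pos"],s["width"],s["force"])
f=load("w1")
for u in(488,500,505,515):print(u,pt(f,u*.64,335*.64,.141),pt(f,u*.64,335*.64))
```

```text
3.2 [0.48964582 0.01010915 0.32481464] 0.0095480191906832 [0.03294112 2.89838662 1.08579624]
488 [ 0.48879824 -0.02170484  0.141     ] [ 0.48133069 -0.0235556   0.12393985]
500 [ 0.48803924 -0.02660656  0.141     ] [ 0.48243881 -0.02830954  0.12832127]
505 [ 0.487723   -0.02864891  0.141     ] [ 0.48558258 -0.02934929  0.13617255]
515 [ 0.48709051 -0.0327336   0.141     ] [ 0.48660886 -0.03291323  0.13992181]
```

Request:
send_rows:
  motion:
    - {"offset":[0,0.1,0],"turn":0}
    - {"offset":[0,0.25,0],"turn":0}
    - {"offset":[0,0.4,0],"turn":0}
    - {"offset":[0,0.5,0],"turn":0}
    - {"offset":[0,0.6,0],"turn":0}

```text
t: 3.7
eef_pos: [0.4887, 0.0041, 0.3248]
ee_rot: [-3.141, -0.0, -0.156]
force: [-1.1, 1.8, 1.8]
width: 0.0079
```

Request:
send_rows:
  motion:
    - {"offset":[0,0.1,0],"turn":0}
    - {"offset":[0,0.2,0],"turn":0}

```text
t: 3.9
eef_pos: [0.4883, 0.0021, 0.3247]
ee_rot: [-3.142, -0.0, -0.156]
force: [-1.4, 3.7, 4.1]
width: 0.0079
```

Request:
send_rows:
  motion:
    - {"offset":[0,0.05,0],"turn":0}
    - {"offset":[0,0.1,0],"turn":0}

```text
t: 4.1
eef_pos: [0.4882, 0.0011, 0.3248]
ee_rot: [3.142, -0.0, -0.156]
force: [-1.4, 2.3, 4.2]
width: 0.0079
```

Request:
send_rows:
  motion:
    - {"offset":[0,0.05,0],"turn":0}
    - {"offset":[0,0.05,0],"turn":0}

```text
t: 4.3
eef_pos: [0.4881, 0.0006, 0.3247]
ee_rot: [3.142, -0.0, -0.156]
force: [-1.9, 2.5, 3.8]
width: 0.0077
```

Request:
send_rows:
  motion:
    - {"offset":[0,0.05,0],"turn":0}
    - {"offset":[0,0.05,0],"turn":0}

```text
t: 4.5
eef_pos: [0.488, 0.0001, 0.3247]
ee_rot: [3.142, -0.0, -0.156]
force: [-3.0, 2.3, 5.5]
width: 0.0078
```

Request:
send_rows:
  motion:
    - {"offset":[0,0.05,0],"turn":0}
    - {"offset":[0,0.05,0],"turn":0}

```text
t: 4.7
eef_pos: [0.4879, -0.0004, 0.3247]
ee_rot: [3.142, 0.0, -0.156]
force: [-2.3, 2.3, 5.0]
width: 0.0076
```

Request:
send_rows:
  motion:
    - {"offset":[0,0.05,-0.03],"turn":0}
    - {"offset":[0,0.05,-0.03],"turn":0}

```text
t: 4.9
eef_pos: [0.4879, -0.0007, 0.3248]
ee_rot: [-3.141, 0.0, -0.156]
force: [-2.3, 4.2, 0.9]
width: 0.0078
```

Request:
send_rows:
  motion:
    - {"offset":[0,0.05,0],"turn":0}
    - {"offset":[0,0.05,0],"turn":0}

```text
t: 5.1
eef_pos: [0.4879, -0.0009, 0.3248]
ee_rot: [-3.141, -0.0, -0.156]
force: [-2.5, 6.1, 2.4]
width: 0.008
```

Request:
send_rows:
  motion:
    - {"offset":[0,0.05,0],"turn":0}
    - {"offset":[0,0.05,0],"turn":0}

```text
t: 5.3
eef_pos: [0.4878, -0.0011, 0.3248]
ee_rot: [-3.14, -0.0, -0.156]
force: [-2.2, 8.7, 1.7]
width: 0.0079
```

Run:
```python
from h import *
s=get_state();print(s["t"],s["eef_pos"],s["width"],s["force"])
f=save("wrist","w2")
cv2.imwrite("pics/w2.png",cv2.resize(f["frame"][150:280,150:370],None,fx=3.6,fy=3.6,interpolation=cv2.INTER_CUBIC))
```

```text
5.3 [ 0.48781068 -0.00108983  0.32477726] 0.007862988725039658 [-2.18602737  8.72823762  1.74960629]
```

View pics/w2.png

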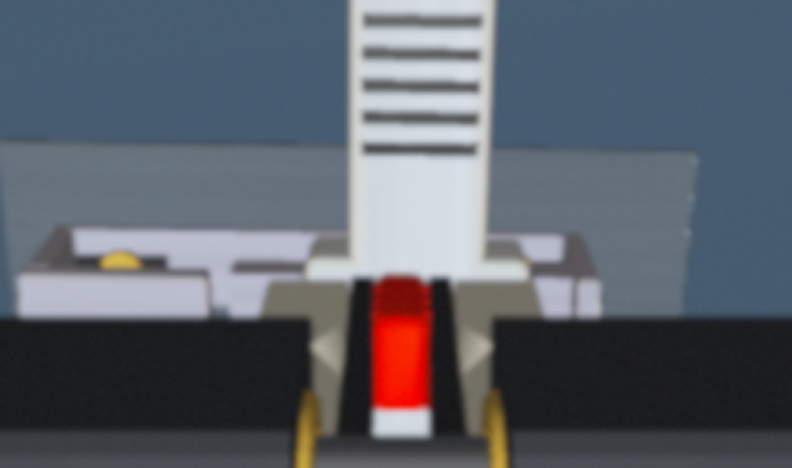

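The crop shows the thumb (402,340) gripped and pushed back towards the post at (590,300). The force rose from 2.3 to 8.7 N while motion stalled after about 11 mm, so the stop is felt. I release, rise and move to the lever grip.

Request:
send_rows:
  motion:
    - {"offset":[0,-0.07,0],"turn":0}
    - {"offset":[0,-0.07,0],"turn":0}

```text
t: 5.55
eef_pos: [0.4879, -0.0008, 0.3248]
ee_rot: [-3.141, 0.0, -0.156]
force: [-2.1, 5.8, 1.7]
width: 0.0077
```

Request:
send_rows:
  motion:
    - {"offset":[0,0,0],"turn":0}
    - {"offset":[0,0,0],"turn":0}
    - {"offset":[0,0,0],"turn":0}
    - {"offset":[0,0,0],"turn":0}
    - {"offset":[0,0,-2],"turn":0}
    - {"offset":[0,0,-4],"turn":0}
    - {"offset":[0,0,-4],"turn":0}
  hand: 0

```text
t: 6.25
eef_pos: [0.4887, -0.0011, 0.3675]
ee_rot: [-3.14, -0.004, -0.155]
force: [-0.2, -0.4, -0.0]
width: 0.0435
```

Run:
```python
from h import *
s=get_state();print(s["t"],s["eef_pos"],s["ee_rot"],s["force"],s["width"])
f=load("w1")
print("lever mid",pt(f,448*.64,255*.64,.138),"tip",pt(f,449*.64,213*.64,.138))
Rm=R.from_euler("xyz",s["ee_rot"]).as_matrix()
for p in[(.525,-.0095,.300)]:print(Rm.T@(np.array(p)-s["eef_pos"])*100)
f=save("wrist","w3"); cv2.imwrite("pics/w3.png",cv2.resize(f["frame"][100:300,100:400],None,fx=2.6,fy=2.6,interpolation=cv2.INTER_CUBIC))
im=f["frame"].astype(int);m=(im[...,2]>150)&(im[...,1]<80)&(im[...,0]<80);v,u=np.where(m)
print("thumb",np.median([pt(f,x,y) for x,y in zip(u,v)],axis=0))
```

```text
6.25 [ 0.488682   -0.00105785  0.36750293] [-3.1402293  -0.00411073 -0.1551795 ] [-0.20424159 -0.44716844 -0.01680655] 0.04350034311962196
lever mid [ 0.52420825 -0.00987059  0.138     ] tip [ 0.54074352 -0.01241111  0.138     ]
[3.69085902 0.28197268 6.7651438 ]
thumb [ 0.48970367 -0.0009571   0.15650942]
```

View pics/w3.png

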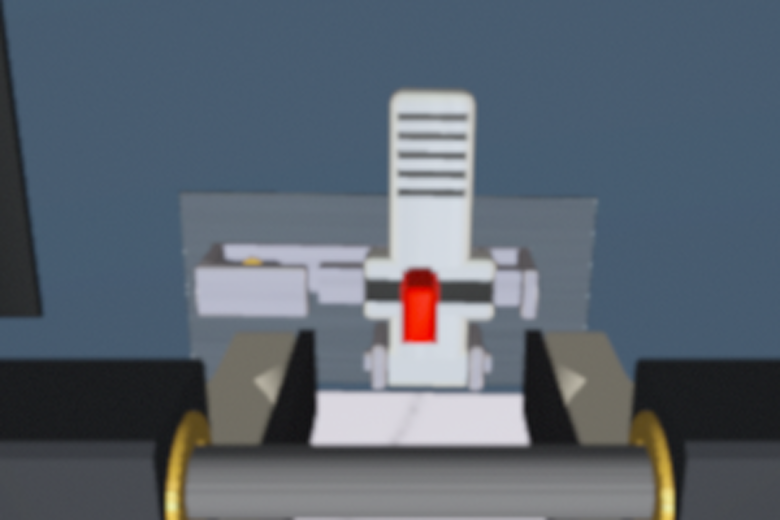

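The picture shows the thumb at (420,300) clear of the lip, with its -y end at the post (515,285). The lever is free at (432,150).

Request:
send_rows:
  motion:
    - {"offset":[1.8,0.2,0],"turn":0}
    - {"offset":[3.7,0.3,0],"turn":0}
    - {"offset":[3.7,0.3,2.5],"turn":0}
    - {"offset":[3.7,0.3,5],"turn":0}
    - {"offset":[3.7,0.3,6.3],"turn":0}
    - {"offset":[3.7,0.3,6.6],"turn":0}
    - {"offset":[3.7,0.3,6.6],"turn":0}

```text
t: 7.0
eef_pos: [0.5237, -0.0099, 0.2983]
ee_rot: [3.141, 0.002, -0.156]
force: [0.2, -0.9, 0.7]
width: 0.0436
```

Request:
send_rows:
  motion:
    - {"offset":[0,0,0],"turn":0}
    - {"offset":[0,0,0],"turn":0}
    - {"offset":[0,0,0],"turn":0}
    - {"offset":[0,0,0],"turn":0}
  hand: -1
  squeeze: 15

```text
t: 7.4
eef_pos: [0.5241, -0.0096, 0.2996]
ee_rot: [-3.141, -0.001, -0.156]
force: [-1.1, 0.8, 1.9]
width: 0.0215
```

Request:
send_rows:
  motion:
    - {"offset":[0,0,-0.1],"turn":0}
    - {"offset":[0,0,-0.2],"turn":0}
    - {"offset":[0,0,-0.2],"turn":0}

```text
t: 7.7
eef_pos: [0.5241, -0.0096, 0.3009]
ee_rot: [-3.141, -0.0, -0.156]
force: [3.2, 2.2, -4.3]
width: 0.0219
```

Request:
send_rows:
  motion:
    - {"offset":[0,0,-0.1],"turn":0}
    - {"offset":[0,0,-0.15],"turn":0}

```text
t: 7.9
eef_pos: [0.5241, -0.0096, 0.3024]
ee_rot: [-3.141, -0.0, -0.156]
force: [3.4, 3.4, -5.7]
width: 0.0219
```

Request:
send_rows:
  motion:
    - {"offset":[0,0,-0.1],"turn":0}
    - {"offset":[-0.02,0,-0.2],"turn":0}

```text
t: 8.1
eef_pos: [0.5239, -0.0096, 0.3045]
ee_rot: [-3.141, -0.0, -0.156]
force: [4.4, 3.8, -5.8]
width: 0.0219
```

Run:
```python
from h import *
s=get_state();print(s["t"],s["eef_pos"],s["force"])
import math
r=6.2;h=.55 # cm commanded height so far is 0.55
for d in range(5,96,5):
  t=math.radians(d);print(d,round(r*math.cos(t)-r,2),round(-r*math.sin(t),2))
```

```text
8.1 [ 0.52387075 -0.00956448  0.30449776] [ 4.35963045  3.84040849 -5.83094189]
5 -0.02 -0.54
10 -0.09 -1.08
15 -0.21 -1.6
20 -0.37 -2.12
25 -0.58 -2.62
30 -0.83 -3.1
35 -1.12 -3.56
40 -1.45 -3.99
45 -1.82 -4.38
50 -2.21 -4.75
55 -2.64 -5.08
60 -3.1 -5.37
65 -3.58 -5.62
70 -4.08 -5.83
75 -4.6 -5.99
80 -5.12 -6.11
85 -5.66 -6.18
90 -6.2 -6.2
95 -6.74 -6.18
```

Request:
send_rows:
  motion:
    - {"offset":[-0.02,0,-0.27],"turn":0}
    - {"offset":[-0.07,0,-0.54],"turn":0}
    - {"offset":[-0.13,0,-0.8],"turn":0}
    - {"offset":[-0.19,0,-1.06],"turn":0}
    - {"offset":[-0.27,0,-1.32],"turn":0}
    - {"offset":[-0.35,0,-1.58],"turn":0}

```text
t: 8.7
eef_pos: [0.5203, -0.009, 0.3204]
ee_rot: [-3.141, -0.0, -0.156]
force: [2.0, 3.6, -5.4]
width: 0.0219
```

Request:
send_rows:
  motion:
    - {"offset":[-0.21,0,-0.5],"turn":0}
    - {"offset":[-0.46,0,-0.98],"turn":0}
    - {"offset":[-0.75,0,-1.44],"turn":0}
    - {"offset":[-1.08,0,-1.87],"turn":0}
    - {"offset":[-1.45,0,-2.26],"turn":0}
    - {"offset":[-1.84,0,-2.63],"turn":0}
    - {"offset":[-1.84,0,-2.63],"turn":0}

```text
t: 9.4
eef_pos: [0.5019, -0.006, 0.3474]
ee_rot: [-3.14, -0.001, -0.155]
force: [0.7, 5.8, 0.6]
width: 0.0218
```

Run:
```python
from h import *
s=get_state();print(s["t"],s["eef_pos"],s["force"],s["moment"],s["q"].round(2))
```

```text
9.4 [ 0.50189805 -0.00603829  0.34742278] [0.6789106  5.78082694 0.60817415] [ 2.14199165 -0.19665692 -0.12819379] [ 0.38  0.12 -0.45 -0.   -1.    1.04]
```

Request:
send_rows:
  motion:
    - {"offset":[-0.43,-0.05,-0.33],"turn":0}
    - {"offset":[-0.89,-0.08,-0.62],"turn":0}
    - {"offset":[-1.37,-0.08,-0.87],"turn":0}
    - {"offset":[-1.87,-0.08,-1.08],"turn":0}
    - {"offset":[-2.39,-0.08,-1.24],"turn":0}
    - {"offset":[-2.91,-0.08,-1.36],"turn":0}
    - {"offset":[-3.45,-0.08,-1.43],"turn":0}
    - {"offset":[-3.45,-0.08,-1.43],"turn":0}

```text
t: 10.2
eef_pos: [0.4687, -0.0003, 0.3628]
ee_rot: [-3.141, -0.004, -0.155]
force: [2.6, 2.3, 6.9]
width: 0.0217
```

Request:
send_rows:
  motion:
    - {"offset":[-0.3,0,-0.02],"turn":0}
    - {"offset":[-0.5,0,-0.02],"turn":0}
    - {"offset":[-0.5,0,-0.02],"turn":0}

```text
t: 10.5
eef_pos: [0.4645, 0.0005, 0.3631]
ee_rot: [-3.141, -0.005, -0.154]
force: [5.8, 0.2, 7.1]
width: 0.0221
```

Request:
send_rows:
  motion:
    - {"offset":[-0.1,0,-0.05],"turn":0}
    - {"offset":[-0.2,0,-0.1],"turn":0}
    - {"offset":[-0.2,0,-0.1],"turn":0}

```text
t: 10.8
eef_pos: [0.4622, 0.0009, 0.3634]
ee_rot: [-3.141, -0.003, -0.155]
force: [4.7, 2.7, 3.2]
width: 0.0219
```

Run:
```python
from h import *
s=get_state();print(s["t"],s["eef_pos"],s["force"],s["moment"])
f=save("side","s1");u,v=map(int,proj(f,[.48,0,.19]));print(u,v)
g=save("wrist","w4")
c=cv2.resize(f["frame"][v-50:v+50,u-60:u+70],None,fx=4,fy=4,interpolation=cv2.INTER_CUBIC)
cv2.imwrite("pics/s1.png",c)
```

```text
10.8 [0.46222253 0.00089661 0.36340935] [4.69285611 2.68351136 3.24196879] [ 0.42027498 -2.04146708 -0.00495408]
218 184
```

View pics/s1.png

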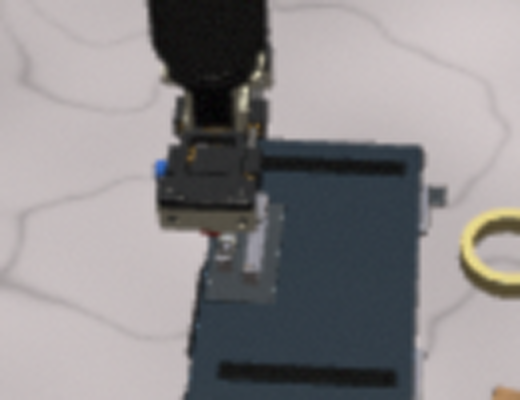

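The side crop shows the gripper over the lid front with the lever standing under it (tab visible at (225,248)). The geometry says about 90°; I push on slightly to feel the lever's stop.

Request:
send_rows:
  motion:
    - {"offset":[-0.1,0,0],"turn":0}
    - {"offset":[-0.15,0,0],"turn":0}
    - {"offset":[-0.15,0,0],"turn":0}

```text
t: 11.2
eef_pos: [0.4609, 0.0011, 0.3634]
ee_rot: [-3.141, -0.004, -0.155]
force: [6.4, -0.0, 3.6]
width: 0.0218
```

Request:
send_rows:
  motion:
    - {"offset":[-0.1,0,0],"turn":0}
    - {"offset":[-0.1,0,0],"turn":0}

```text
t: 11.4
eef_pos: [0.4599, 0.0013, 0.3635]
ee_rot: [-3.141, -0.004, -0.155]
force: [7.0, 0.8, 2.3]
width: 0.0217
```

Request:
send_rows:
  motion:
    - {"offset":[-0.1,0,0],"turn":0}
    - {"offset":[-0.1,0,0],"turn":0}

```text
t: 11.6
eef_pos: [0.4589, 0.0014, 0.3635]
ee_rot: [-3.141, -0.004, -0.155]
force: [5.7, 1.5, 3.4]
width: 0.0219
```

Request:
send_rows:
  motion:
    - {"offset":[-0.1,0,0],"turn":0}
    - {"offset":[-0.1,0,0],"turn":0}

```text
t: 11.8
eef_pos: [0.4579, 0.0016, 0.3635]
ee_rot: [-3.141, -0.004, -0.155]
force: [5.3, 0.8, 3.6]
width: 0.0222
```

Run:
```python
from h import *
s=get_state();print(s["t"],s["eef_pos"],s["force"])
g=save("wrist","w5");F=g["frame"]
cv2.imwrite("pics/w5.png",cv2.resize(F[180:330,140:380],None,fx=3.2,fy=3.2,interpolation=cv2.INTER_CUBIC))
print(proj(g,[.4635,-.0015,.194]),proj(g,[.4635,-.0015,.132]),proj(g,[.4579,.0016,.3635-.168]))
```

```text
11.8 [0.45793866 0.00162271 0.36352571] [5.3155317  0.83874623 3.63863295]
(np.float64(265.14794718258196), np.float64(240.88324514898326)) (np.float64(264.2038720758437), np.float64(200.71209244005826)) (np.float64(260.9562894550963), np.float64(252.49359986571017))
```

View pics/w5.png

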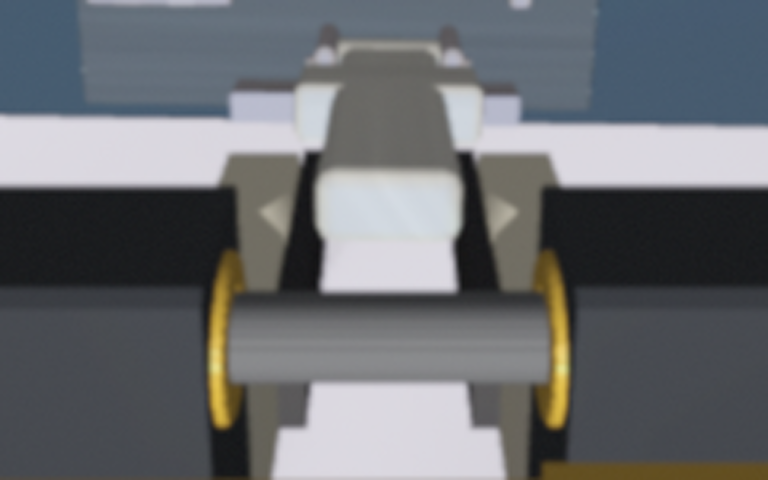

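The crop shows the lever upright with its end face at (388,205), held between the pads, and the tab sticking out both sides at (265,100) and (505,100).

Run:
```python
from h import *
g=load("w5");o=lambda u,v:(140+u/3.2,180+v/3.2)
for q in((388,185),(388,205),(388,235)):print(pt(g,*o(*q)),pt(g,*o(*q),.21))
for q in((388,80),(388,110),(388,140),(388,165)):print("back face",pt(g,*o(*q)))
```

```text
[ 0.47326783 -0.0009571   0.209597  ] [ 0.47346661 -0.00098834  0.21      ]
[ 0.47043412 -0.00051748  0.2103514 ] [ 0.4702524  -0.00048893  0.21      ]
[4.65373369e-01 2.69126368e-04 2.10039809e-01] [4.65351332e-01 2.72585996e-04 2.10000000e-01]
back face [ 0.47191362 -0.00070438  0.16234781]
back face [ 0.47312544 -0.00090883  0.18039541]
back face [ 0.47413501 -0.00107917  0.19544613]
back face [ 0.47506597 -0.00123385  0.20665026]
```

The lever stands at only about 1.50 rad: the pads slipped about 10 mm forward along it at 15 N. I regrip centred, a little lower and firmer.

Request:
send_rows:
  motion:
    - {"offset":[0,0,0],"turn":0}
    - {"offset":[0,0,0],"turn":0}
    - {"offset":[0,0,0],"turn":0}
    - {"offset":[0.5,0.05,0.4],"turn":0}
    - {"offset":[1.05,0.08,0.8],"turn":0}
    - {"offset":[1.05,0.08,0.8],"turn":0}
  hand: -0.2

```text
t: 12.45
eef_pos: [0.4675, -0.001, 0.3531]
ee_rot: [3.141, 0.001, -0.156]
force: [0.4, 0.1, 0.6]
width: 0.0352
```

Request:
send_rows:
  motion:
    - {"offset":[0,0,0],"turn":0}
    - {"offset":[0,0,0],"turn":0}
    - {"offset":[0,0,0],"turn":0}
    - {"offset":[0,0,0],"turn":0}
  hand: -1
  squeeze: 50

```text
t: 12.85
eef_pos: [0.4671, -0.0002, 0.354]
ee_rot: [-3.14, -0.0, -0.156]
force: [0.5, 4.6, -2.5]
width: 0.0218
```

Request:
send_rows:
  motion:
    - {"offset":[-0.15,0,0],"turn":0}
    - {"offset":[-0.3,0,-0.02],"turn":0}
    - {"offset":[-0.3,0,-0.02],"turn":0}

```text
t: 13.15
eef_pos: [0.4654, 0.0001, 0.3543]
ee_rot: [-3.14, -0.004, -0.155]
force: [10.1, -0.8, -11.7]
width: 0.0217
```

Request:
send_rows:
  motion:
    - {"offset":[-0.1,0,0.05],"turn":0}
    - {"offset":[-0.2,0,0.08],"turn":0}
    - {"offset":[-0.2,0,0.08],"turn":0}

```text
t: 13.45
eef_pos: [0.4644, 0.0004, 0.3543]
ee_rot: [-3.14, -0.007, -0.155]
force: [14.1, -3.2, -11.5]
width: 0.0221
```

Request:
send_rows:
  motion:
    - {"offset":[-0.1,0,0],"turn":0}
    - {"offset":[-0.2,0,0],"turn":0}
    - {"offset":[-0.2,0,0],"turn":0}

```text
t: 13.75
eef_pos: [0.4625, 0.0007, 0.3544]
ee_rot: [-3.139, -0.007, -0.155]
force: [13.6, -1.7, -10.3]
width: 0.0215
```

```bash
cat > lev.py <<'E'
from h import *
s=get_state();print(s["t"],s["eef_pos"],s["force"])
g=grab_frame("wrist");im=g["frame"]
# column through bar middle: underside face = points with depth-derived z .145-.206
p=np.array([pt(g,262,v) for v in range(190,252,2)])
for q in p[::2]:print(q.round(4))
E
python3 lev.py
```

```text
13.75 [0.46248712 0.00073039 0.35444249] [ 13.59932185  -1.69171971 -10.28291141]
[ 0.4764 -0.0018  0.1207]
[ 0.4733 -0.0013  0.1204]
[ 0.4704 -0.0008  0.1207]
[ 4.677e-01 -4.000e-04  1.216e-01]
[ 0.4699 -0.0008  0.1357]
[ 0.4698 -0.0008  0.1428]
[ 0.4699 -0.0008  0.15  ]
[ 0.4702 -0.0008  0.1572]
[ 0.4703 -0.0008  0.1634]
[ 0.4708 -0.0009  0.1703]
[ 0.471  -0.0009  0.176 ]
[ 0.4715 -0.001   0.182 ]
[ 0.4714 -0.001   0.1866]
[ 0.4714 -0.001   0.1911]
[ 0.4717 -0.0011  0.196 ]
[ 0.4719 -0.0011  0.2003]
```

Request:
send_rows:
  motion:
    - {"offset":[-0.1,0,0.05],"turn":0}
    - {"offset":[-0.25,0,0.1],"turn":0}
    - {"offset":[-0.25,0,0.1],"turn":0}
  squeeze: 60

```text
t: 14.1
eef_pos: [0.4609, 0.001, 0.3545]
ee_rot: [-3.139, -0.01, -0.154]
force: [16.1, -6.3, -7.5]
width: 0.0217
```

```bash
python3 lev.py | sed -n '1p;6,$p'
```

```text
14.1 [0.4609216  0.00102309 0.35446939] [16.13794684 -6.25630049 -7.5004693 ]
[ 0.4697 -0.0007  0.1377]
[ 0.4697 -0.0007  0.145 ]
[ 0.4699 -0.0007  0.1524]
[ 0.4699 -0.0007  0.1587]
[ 0.4703 -0.0007  0.1657]
[ 0.4705 -0.0008  0.1718]
[ 0.4706 -0.0008  0.1774]
[ 0.4702 -0.0007  0.1815]
[ 0.4704 -0.0008  0.1868]
[ 0.4707 -0.0008  0.1919]
[ 0.4707 -0.0008  0.1961]
[ 0.4707 -0.0008  0.2002]
```

Request:
send_rows:
  motion:
    - {"offset":[-0.2,0,0.05],"turn":0}
    - {"offset":[-0.4,0,0.1],"turn":0}
    - {"offset":[-0.4,0,0.1],"turn":0}
    - {"offset":[-0.4,0,0.1],"turn":0}

```text
t: 14.55
eef_pos: [0.4573, 0.0016, 0.3542]
ee_rot: [-3.139, -0.011, -0.154]
force: [14.7, -6.1, -1.7]
width: 0.0219
```

```bash
python3 lev.py | sed -n '1p;6,$p'
```

```text
14.55 [0.45730675 0.00158644 0.35424972] [14.73706853 -6.08698375 -1.6864334 ]
[ 0.4692 -0.0005  0.1452]
[ 0.4692 -0.0005  0.1523]
[ 0.4689 -0.0005  0.1581]
[ 4.687e-01 -4.000e-04  1.637e-01]
[ 4.685e-01 -4.000e-04  1.693e-01]
[ 4.687e-01 -4.000e-04  1.752e-01]
[ 4.686e-01 -4.000e-04  1.803e-01]
[ 4.683e-01 -4.000e-04  1.845e-01]
[ 4.683e-01 -4.000e-04  1.893e-01]
[ 4.680e-01 -4.000e-04  1.932e-01]
[ 4.677e-01 -3.000e-04  1.967e-01]
[ 4.679e-01 -3.000e-04  2.012e-01]
```

Lever is now at about 1.6 rad (underside leaning slightly forward). I open, recentre on the bar and regrip firmly for the lid.

Request:
send_rows:
  motion:
    - {"offset":[0,0,0],"turn":0}
    - {"offset":[0,0,0],"turn":0}
    - {"offset":[0,0,0],"turn":0}
    - {"offset":[0.3,0.03,0.3],"turn":0}
    - {"offset":[0.6,0.03,0.6],"turn":0}
    - {"offset":[0.6,0.03,0.6],"turn":0}
    - {"offset":[0.6,0.03,0.6],"turn":0}
  hand: -0.2

```text
t: 15.3
eef_pos: [0.4596, -0.0001, 0.3452]
ee_rot: [3.141, 0.001, -0.156]
force: [0.6, 1.0, 0.1]
width: 0.035
```

```bash
python3 lev.py | sed -n '1p;6,$p'
python3 - <<'E'
from math import *
a0=28.8;R=19.5
for d in range(0,100,5):
  t=radians(a0+d); print(d, round(R*(cos(radians(a0))-cos(t)),2), round(-R*(sin(t)-sin(radians(a0))),2))
E
```

```text
15.3 [ 4.59625434e-01 -5.63774644e-05  3.45170298e-01] [0.57667796 0.95939496 0.13081126]
[ 0.4692 -0.0024  0.1368]
[ 0.4688 -0.0024  0.1427]
[ 0.4688 -0.0023  0.149 ]
[ 0.469  -0.0023  0.1555]
[ 0.4684 -0.0022  0.1598]
[ 0.4683 -0.0022  0.1652]
[ 0.4681 -0.0022  0.1698]
[ 0.4679 -0.0021  0.1742]
[ 0.4682 -0.0022  0.1794]
[ 0.4678 -0.0021  0.1831]
[ 0.4674 -0.002   0.1865]
[ 0.4675 -0.002   0.1906]
0 0.0 -0.0
5 0.88 -1.45
10 1.89 -2.82
15 3.01 -4.1
20 4.24 -5.28
25 5.57 -6.34
30 6.99 -7.29
35 8.48 -8.1
40 10.04 -8.79
45 11.65 -9.33
50 13.3 -9.73
55 14.98 -9.99
60 16.68 -10.1
65 18.38 -10.06
70 20.07 -9.88
75 21.74 -9.54
80 23.37 -9.07
85 24.96 -8.45
90 26.48 -7.69
95 27.94 -6.81
```

Request:
send_rows:
  motion:
    - {"offset":[0.25,0.0,-0.1],"turn":0}
    - {"offset":[0.25,0.0,-0.1],"turn":0}
    - {"offset":[0.25,0.0,-0.1],"turn":0}
    - {"offset":[0.25,0,-0.1],"turn":0}
    - {"offset":[0.25,0,-0.1],"turn":0}
  hand: -1
  squeeze: 60

```text
t: 15.85
eef_pos: [0.4625, 0.0005, 0.3468]
ee_rot: [-3.139, -0.001, -0.156]
force: [0.2, 6.4, -0.2]
width: 0.0214
```

Request:
send_rows:
  motion:
    - {"offset":[0.2,0,-0.37],"turn":0}
    - {"offset":[0.4,0,-0.73],"turn":0}
    - {"offset":[0.63,0,-1.1],"turn":0}
    - {"offset":[0.88,0,-1.45],"turn":0}
    - {"offset":[0.88,0,-1.45],"turn":0}

```text
t: 16.35
eef_pos: [0.4699, -0.0007, 0.3586]
ee_rot: [-3.14, 0.005, -0.157]
force: [1.2, 8.6, -12.8]
width: 0.0216
```

```bash
python3 lev.py | sed -n '1p;4,$p'
```

```text
16.35 [ 0.46991137 -0.00072026  0.35860731] [  1.22132915   8.6428487  -12.84708737]
[ 0.4774 -0.0023  0.1313]
[ 0.4745 -0.0018  0.1313]
[ 0.4716 -0.0014  0.1315]
[ 0.4739 -0.0017  0.1449]
[ 0.473  -0.0016  0.1493]
[ 0.4731 -0.0016  0.1561]
[ 0.4732 -0.0016  0.1623]
[ 0.4732 -0.0016  0.1681]
[ 0.4738 -0.0017  0.1747]
[ 0.474  -0.0017  0.1803]
[ 0.4736 -0.0017  0.1842]
[ 0.4742 -0.0018  0.19  ]
[ 0.4744 -0.0018  0.1946]
[ 0.4742 -0.0018  0.1984]
```

Request:
send_rows:
  motion:
    - {"offset":[0.49,-0.05,-0.7],"turn":0}
    - {"offset":[1.01,-0.08,-1.37],"turn":0}
    - {"offset":[1.55,-0.08,-2.02],"turn":0}
    - {"offset":[2.13,-0.08,-2.65],"turn":0}
    - {"offset":[2.73,-0.08,-3.25],"turn":0}
    - {"offset":[3.36,-0.08,-3.83],"turn":0}
    - {"offset":[3.36,-0.08,-3.83],"turn":0}

```text
t: 17.1
eef_pos: [0.5023, -0.0057, 0.3964]
ee_rot: [3.141, 0.009, -0.157]
force: [-5.4, 5.4, -7.9]
width: 0.0216
```

```bash
python3 lev.py | sed -n '1p;4,$p'
```

```text
17.1 [ 0.50234561 -0.00574286  0.39635038] [-5.41817445  5.37672163 -7.91884368]
[ 0.5072 -0.0074  0.1644]
[ 0.5045 -0.0069  0.1653]
[ 0.5019 -0.0065  0.1663]
[ 0.499  -0.0061  0.1667]
[ 0.496  -0.0056  0.1668]
[ 0.4929 -0.0051  0.1667]
[ 0.49   -0.0047  0.1672]
[ 0.4876 -0.0043  0.1688]
[ 0.4909 -0.0048  0.1821]
[ 0.4929 -0.0051  0.1922]
[ 0.4965 -0.0056  0.2048]
[ 0.4993 -0.006   0.2151]
[ 0.5021 -0.0064  0.2249]
[ 0.5044 -0.0068  0.2333]
```

Lid is at about 16° and following, with about 4 mm of pad slip. I regrip and continue the arc.

Request:
send_rows:
  motion:
    - {"offset":[0,0,0],"turn":0}
    - {"offset":[0,0,0],"turn":0}
    - {"offset":[0,0,0],"turn":0}
    - {"offset":[-0.5,0,0.1],"turn":0}
    - {"offset":[-0.5,0,0.3],"turn":0}
    - {"offset":[-0.5,0,0.3],"turn":0}
  hand: -0.3

```text
t: 17.75
eef_pos: [0.4988, -0.0055, 0.3962]
ee_rot: [-3.142, -0.0, -0.155]
force: [0.0, 0.7, -0.1]
width: 0.031
```

Request:
send_rows:
  motion:
    - {"offset":[0,0,0],"turn":0}
    - {"offset":[0,0,0],"turn":0}
    - {"offset":[0,0,0],"turn":0}
    - {"offset":[0,0,0],"turn":0}
  hand: -1

```text
t: 18.15
eef_pos: [0.4992, -0.0053, 0.3964]
ee_rot: [-3.141, -0.0, -0.156]
force: [-0.5, 2.8, 0.9]
width: 0.0214
```

Request:
send_rows:
  motion:
    - {"offset":[0.76,0,-0.68],"turn":0}
    - {"offset":[1.56,0,-1.33],"turn":0}
    - {"offset":[2.39,0,-1.93],"turn":0}
    - {"offset":[3.25,0,-2.49],"turn":0}
    - {"offset":[4.13,0,-3.0],"turn":0}
    - {"offset":[5.04,0,-3.47],"turn":0}
    - {"offset":[5.98,0,-3.88],"turn":0}
    - {"offset":[5.98,0,-3.88],"turn":0}

```text
t: 18.95
eef_pos: [0.557, -0.0147, 0.4325]
ee_rot: [3.14, 0.009, -0.157]
force: [-6.2, 2.3, -4.0]
width: 0.0216
```

```bash
python3 lev.py
python3 - <<'E'
from h import *
f=save("side","s2");u,v=map(int,proj(f,[.53,0,.2]));print(u,v)
cv2.imwrite("pics/s2.png",cv2.resize(f["frame"][v-70:v+60,u-75:u+75],None,fx=4,fy=4,interpolation=cv2.INTER_CUBIC))
E
```

```text
18.95 [ 0.55696448 -0.01473699  0.43253671] [-6.18392534  2.3191494  -4.0457985 ]
[ 0.5602 -0.0166  0.1785]
[ 0.5575 -0.0161  0.1803]
[ 0.555  -0.0157  0.1823]
[ 0.5526 -0.0153  0.1845]
[ 0.5501 -0.0149  0.1865]
[ 0.5482 -0.0146  0.1899]
[ 0.5458 -0.0142  0.1918]
[ 0.5435 -0.0139  0.194 ]
[ 0.5409 -0.0135  0.1955]
[ 0.5394 -0.0132  0.1992]
[ 0.537  -0.0128  0.2009]
[ 0.5345 -0.0125  0.2024]
[ 0.5324 -0.0121  0.2045]
[ 0.5301 -0.0117  0.2062]
[ 0.527  -0.0113  0.2065]
[ 0.5674 -0.0173  0.2848]
232 181
```

View pics/s2.png

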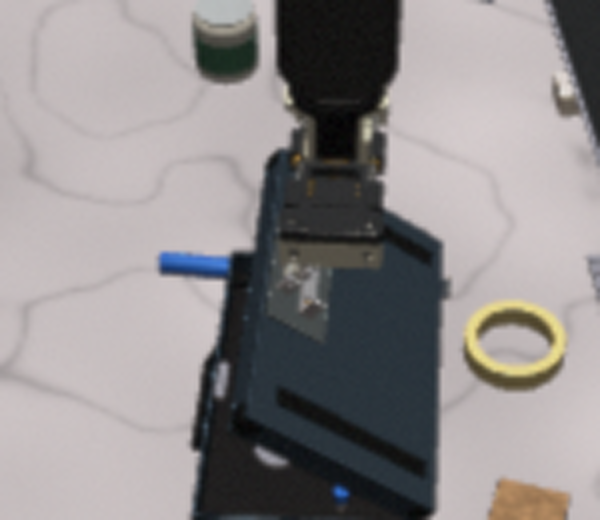

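Side view: lid up about 40°, held by the lever under the gripper; file, tape and wax tin undisturbed. I continue.

Request:
send_rows:
  motion:
    - {"offset":[0.96,0,-0.37],"turn":0}
    - {"offset":[1.93,0,-0.68],"turn":0}
    - {"offset":[2.92,0,-0.95],"turn":0}
    - {"offset":[3.92,0,-1.16],"turn":0}
    - {"offset":[4.93,0,-1.32],"turn":0}
    - {"offset":[5.95,0,-1.43],"turn":0}
    - {"offset":[5.95,0,-1.43],"turn":0}

```text
t: 19.75
eef_pos: [0.6162, -0.0247, 0.4474]
ee_rot: [3.139, 0.008, -0.157]
force: [-4.0, -2.0, -2.0]
width: 0.0214
```

```bash
cat > lid.py <<'E'
from h import *
s=get_state();print(s["t"],s["eef_pos"],s["ee_rot"],s["force"],s["q"].round(2))
f=grab_frame("side");T=np.array(f["cam_to_world"]);F=K(f)
v,u=np.mgrid[0:384,0:512];z=f["range_z"];P=np.stack([(u-f["cx"])/F*z,-(v-f["cy"])/F*z,-z],-1)@T[:3,:3].T+T[:3,3]
c,n=np.cos(np.radians(-9)),np.sin(np.radians(-9))
X=(P[...,0]-.631)*c+(P[...,1]+.028)*n;Y=-(P[...,0]-.631)*n+(P[...,1]+.028)*c;Z=P[...,2]-.09
m=(Y>-.15)&(Y<-.08)&(Z>.06)&(X>-.25)&(X<.15)&(z>0)
a=np.degrees(np.arctan2(Z[m],-X[m]));r=np.hypot(X[m],Z[m]);print("n",m.sum(),"angles by radius",[(k,np.percentile(a[(r>k)&(r<k+.02)],[10,50,90]).round(1)) for k in(.1,.13,.16) if ((r>k)&(r<k+.02)).sum()>5],"rmax",r.max() if m.any() else 0)
E
python3 lid.py; python3 lev.py|tail -16
```

```text
19.75 [ 0.61621911 -0.02465287  0.44744382] [ 3.13880266  0.00761529 -0.15661078] [-4.00927601 -2.01278643 -1.9711421 ] [ 0.28  0.24 -0.05 -0.   -1.28  1.14]
n 847 angles by radius [(0.1, array([66.7, 68.4, 69.8])), (0.13, array([63.7, 64.9, 66. ])), (0.16, array([61.9, 62.5, 63.5]))] rmax 0.2954172861436955
[ 0.6108 -0.0255  0.1665]
[ 0.6083 -0.0251  0.1696]
[ 0.6058 -0.0247  0.1728]
[ 0.6036 -0.0244  0.1766]
[ 0.6008 -0.0239  0.1787]
[ 0.5985 -0.0235  0.1819]
[ 0.5964 -0.0232  0.1853]
[ 0.5943 -0.0228  0.1886]
[ 0.5917 -0.0224  0.1909]
[ 0.5896 -0.0221  0.1939]
[ 0.5875 -0.0217  0.1969]
[ 0.5856 -0.0214  0.2001]
[ 0.5835 -0.0211  0.2028]
[ 0.5816 -0.0208  0.2058]
[ 0.5804 -0.0206  0.2099]
[ 0.626  -0.0273  0.2984]
```

Request:
send_rows:
  motion:
    - {"offset":[1.02,0.05,-0.05],"turn":0}
    - {"offset":[2.05,0.05,-0.05],"turn":0}
    - {"offset":[3.07,0.05,0],"turn":0}
    - {"offset":[4.09,0.05,0.11],"turn":0}
    - {"offset":[5.1,0.05,0.27],"turn":0}
    - {"offset":[6.1,0.05,0.48],"turn":0}
    - {"offset":[6.1,0.05,0.48],"turn":0}

```text
t: 20.55
eef_pos: [0.6771, -0.0351, 0.4437]
ee_rot: [3.139, 0.004, -0.156]
force: [-3.5, -5.0, 0.1]
width: 0.0214
```

```bash
python3 lid.py; python3 lev.py|tail -16|sed -n '1~3p'
```

```text
20.55 [ 0.67708519 -0.03505017  0.44369577] [ 3.13861335  0.00419972 -0.15642924] [-3.509248   -4.95723698  0.05362969] [ 0.24  0.35  0.08  0.   -1.31  1.18]
n 680 angles by radius [(0.1, array([84.1, 84.8, 86.1])), (0.13, array([81. , 81.7, 82.6])), (0.16, array([78.8, 79.4, 80.2]))] rmax 0.2977846631297353
[ 0.6549 -0.0336  0.1088]
[ 0.6482 -0.0325  0.1265]
[ 0.6424 -0.0315  0.1434]
[ 0.637  -0.0306  0.1588]
[ 0.6321 -0.0297  0.1728]
[ 0.6857 -0.0375  0.2917]
```

Request:
send_rows:
  motion:
    - {"offset":[0.99,0.05,0.27],"turn":0}
    - {"offset":[1.96,0.08,0.58],"turn":0}
    - {"offset":[2.92,0.08,0.95],"turn":0}
    - {"offset":[3.86,0.08,1.37],"turn":0}
    - {"offset":[4.77,0.08,1.83],"turn":0}
    - {"offset":[5.65,0.08,2.34],"turn":0}
    - {"offset":[5.65,0.08,2.34],"turn":0}

```text
t: 21.35
eef_pos: [0.7336, -0.0448, 0.4215]
ee_rot: [3.139, -0.0, -0.156]
force: [0.1, -4.0, 2.7]
width: 0.0212
```

```bash
python3 lid.py; python3 lev.py|tail -16|sed -n '1~2p'
```

```text
21.35 [ 0.73358249 -0.04484323  0.42145151] [ 3.13897984e+00 -4.30457703e-05 -1.56154244e-01] [ 0.08324478 -3.969551    2.67622096] [ 0.2   0.45  0.19  0.   -1.31  1.21]
n 475 angles by radius [] rmax 0.2987744278004972
[ 0.6849 -0.0395  0.0007]
[ 6.737e-01 -3.770e-02  6.000e-04]
[ 0.6625 -0.036   0.001 ]
[ 6.504e-01 -3.410e-02 -3.000e-04]
[ 0.6392 -0.0324  0.0011]
[ 0.6321 -0.0312  0.0114]
[ 0.6324 -0.0311  0.0356]
[ 0.6586 -0.0349  0.1065]
```

```bash
sed -i 's/(Y>-.15)&(Y<-.08)/(Y>-.185)\&(Y<-.13)/;s/^c,n/np.save("P.npy",P);c,n/' lid.py
cat >> lid.py <<'E'
for h in np.arange(.06,.2,.02):
  k=m&(Z>h)&(Z<h+.02)&(X<.1)
  if k.sum()>4: print(h.round(2),k.sum(),np.percentile(X[k],[5,50,95]).round(4))
cv2.imwrite("pics/lid%.1f.png"%s["t"],cv2.resize(f["frame"][80:260,180:380],None,fx=3.2,fy=3.2,interpolation=cv2.INTER_CUBIC))
E
python3 lid.py; ls pics/lid*
```

```text
21.45 [ 0.73338803 -0.04480004  0.42168459] [ 3.13938701e+00 -1.07159848e-03 -1.56243029e-01] [ 1.53253047 -6.5652517  -0.2205399 ] [ 0.2   0.45  0.19  0.   -1.31  1.21]
n 303 angles by radius [(0.1, array([ 88.9,  94.6, 101. ])), (0.13, array([89.1, 93.8, 97.7])), (0.16, array([88. , 92.3, 95.9]))] rmax 0.19612985626762472
0.06 35 [-0.0021  0.0111  0.0235]
0.08 32 [-0.0029  0.0097  0.0225]
0.1 35 [-0.0036  0.0088  0.0215]
0.12 37 [-0.0043  0.0079  0.0204]
0.14 38 [-0.005   0.0086  0.0196]
0.16 42 [-0.006   0.0065  0.0185]
0.18 84 [-0.0069  0.0052  0.0168]
pics/lid21.4.png
```

View pics/lid21.4.png

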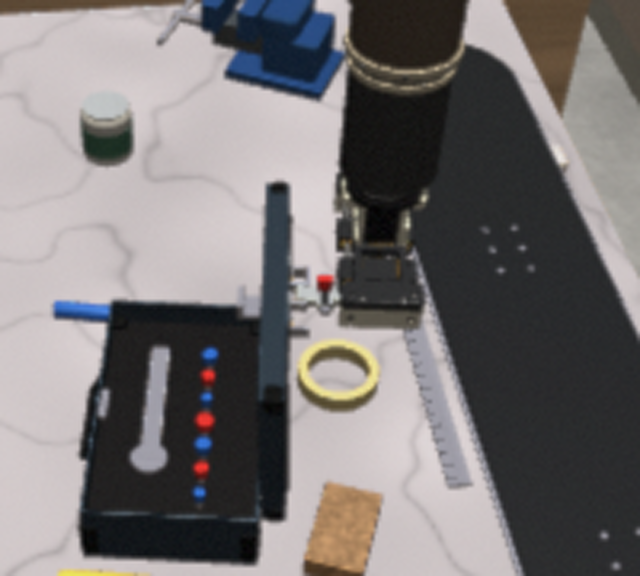

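The picture shows the lid nearly upright (about 87.7° from the side-camera profile). A few more degrees.

Request:
send_rows:
  motion:
    - {"offset":[0.6,0,0.36],"turn":0}
    - {"offset":[1.2,0,0.74],"turn":0}
    - {"offset":[1.75,0,1.13],"turn":0}
    - {"offset":[1.75,0,1.13],"turn":0}

```text
t: 21.9
eef_pos: [0.7505, -0.0477, 0.4107]
ee_rot: [3.139, -0.0, -0.156]
force: [0.5, -5.4, 2.7]
width: 0.0216
```

```bash
python3 lid.py|sed -n '1p;3,$p'
```

```text
21.9 [ 0.75045699 -0.04771256  0.41069696] [ 3.13897171e+00 -4.65346212e-04 -1.56205820e-01] [ 0.53012576 -5.42073567  2.65186478] [ 0.2   0.48  0.22  0.   -1.31  1.22]
0.06 31 [0.0042 0.0168 0.0296]
0.08 31 [0.0065 0.0166 0.0288]
0.1 35 [0.0058 0.018  0.0306]
0.12 37 [0.0082 0.0203 0.0301]
0.14 33 [0.0075 0.0195 0.032 ]
0.16 38 [0.0092 0.0211 0.0334]
0.18 80 [0.0113 0.022  0.0326]
```

Lid is at about 92.5°. I release and withdraw upwards.

Request:
send_rows:
  motion:
    - {"offset":[0,0,0],"turn":0}
    - {"offset":[0,0,0],"turn":0}
    - {"offset":[0,0,0],"turn":0}
    - {"offset":[0,0,0],"turn":0}
    - {"offset":[0,0,-1],"turn":0}
    - {"offset":[0,0,-3],"turn":0}
    - {"offset":[0,0,-5],"turn":0}
    - {"offset":[0,0,-7],"turn":0}
  hand: -0.1

```text
t: 22.75
eef_pos: [0.7501, -0.046, 0.4815]
ee_rot: [-3.142, -0.001, -0.155]
force: [0.6, -1.5, -0.2]
width: 0.0393
```

Request:
send_rows:
  motion:
    - {"offset":[0,0,-2],"turn":0}
    - {"offset":[0,0,-4],"turn":0}
    - {"offset":[0,0,-4],"turn":0}
    - {"offset":[0,0,-4],"turn":0}

```text
t: 23.15
eef_pos: [0.75, -0.046, 0.5209]
ee_rot: [-3.141, -0.001, -0.155]
force: [-0.7, 0.0, -0.5]
width: 0.0392
```

```bash
python3 lid.py|sed -n '1p;3,$p'; ls pics; cp pics/lid22*.png /tmp; cp $(ls -t pics/lid*|head -1) pics/final.png
```

```text
23.15 [ 0.75000737 -0.04596068  0.52091012] [-3.14090882e+00 -1.48973071e-03 -1.55384557e-01] [-0.7103697   0.03040248 -0.51045239] [ 0.2   0.45  0.41 -0.   -1.53  1.22]
0.06 34 [0.0042 0.0171 0.0297]
0.08 31 [0.0062 0.0164 0.0287]
0.1 37 [0.0059 0.0182 0.0306]
0.12 32 [0.008  0.0205 0.0299]
0.14 38 [0.0074 0.0196 0.0317]
0.16 34 [0.0091 0.0214 0.0336]
0.18 83 [0.0114 0.0207 0.0326]
c.png
ca.png
cb.png
lid21.4.png
lid21.9.png
lid23.1.png
s1.png
s2.png
side0.png
top0.png
w0.png
w1.png
w2.png
w3.png
w5.pngcp: cannot stat 'pics/lid22*.png': No such file or directory
```

View pics/final.png

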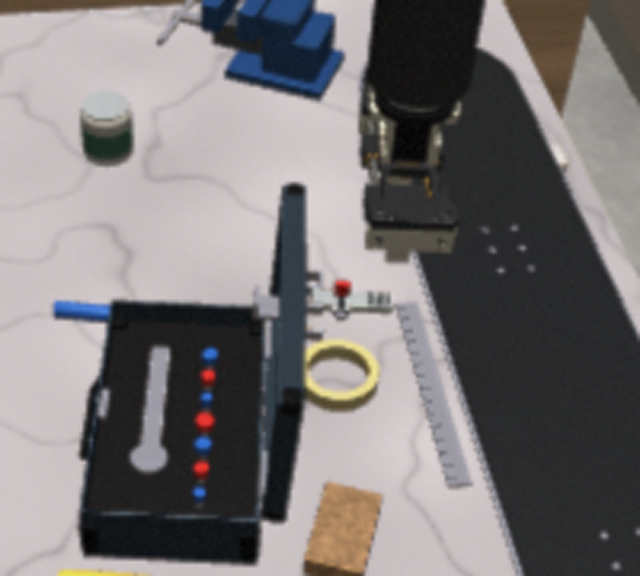

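The final picture shows the lid upright at (290,350), the lever at right angles to it at (350,300), the gripper clear, and the tools unmoved. Handing in.

```bash
python3 -c "
from station import *
print(job_done())"
```

```text
the job is handed in; nothing more can be done
None
```

The router case is open and handed in at about 23 s: the lid stands upright by itself, and the gripper is clear of everything.

- **Safety tab:** I slid it about 12 mm towards -y, until the force rose from about 2.3 N to 8.7 N and it stopped moving. It stayed there when I let go.
- **Lever:** It came free at about 6 N. The light first grip slipped near the top and left the lever at about 1.50 rad. I regripped twice and brought it to about 1.6 rad. That last stretch took up to 16 N of sideways force, with the tab already clear.
- **Lid:** I swung it up by the lever, regripping once at about 16°. The side camera put it at about 92.5° (1.6 rad), with the same profile after I let go and withdrew. The lever was still at right angles to the lid.
- **Surroundings:** The last side picture shows the wax tin, tape roll, cork block and the visible part of the file in place. The screwdriver was only partly in that view and the sander was outside it. I took no final top view to check those two.

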